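Re-seat three mixed-up masters on the measuring stage

ROBOT

A 7-joint arm with a two-finger parallel gripper is mounted at the origin on the work surface. World frame = base frame: x ahead of the robot, y to its left, z up, the work surface at z = 0. Lengths are in m, angles in rad, forces in N, time in s.
With the tool pointing down it reaches from about 0.425 to 0.95 m from the base axis. Payload 16.7 kg.
Tool frame: the origin (TCP) lies on the front face of the gripper's body, between the roots of the fingers; the fingertips stand 97 mm ahead of it and the grasp point (between the pads) lies 78 mm ahead of it; y points along the fingers, x is the direction in which the jaws open and shut, and the axes are right-handed (so a half turn about y gives the same grasp; the last joint's range is limited). The gripper opens to 94 mm and grips with 3 to 60 N. Pads are 16 mm wide; open, the fingers measure 119 mm over their backs; the gripper's body (75 mm by 177 mm) begins 78 mm behind the grasp point.
Start: joints at [0.957, 0.426, 0.074, 1.606, -0.034, 1.111, -0.067], TCP at [0.303, -0.603, 0.303] pointing down, gripper open.
Joint ranges: [-2.85, 2.85], [-0.5, 2.14], [-1.23, 1.37], [0.21, 2.46], [-1.02, 4.16], [0.16, 2.05], [-2.73, 2.73]. Speed limits (rad/s): [1.89, 1.89, 2.39, 2.39, 3.01, 3.01, 3.01].

INTERFACE

Orientations are given as a rotation vector (axis times angle).
In Python, from station import bot gives the robot as it stands. The module is installed in compiled form; this text tells all that it offers.
- The arm moves only by the tool drive_tool, never from a script. Its argument "targets" is a list of rows, each a list of 3 entries, a list of its own where there are three numbers: the shift along the tool's x, y, z in mm, then the turn, a rotation vector about the tool's x, y, z in degrees, then the opening, from 0 (shut) to 1 (fully open). A call has 1 to 10 rows; each row is the pose to reach, as a shift and turn from the pose commanded when the call began, along the tool's axes at that moment; what a row does not reach only later rows make up. A row lasts 1/8 s, in which the tool goes at most 62.5 mm and 10.7 degrees, less where a joint would pass 70% of its speed; a pose out of reach is approached as far as the arm can. A call with a gripper value outside its range is refused whole. The fingers move at their own pace and stop on an object; "newtons" is the grip in N (left out, the last holds). Time passes only in rows, so rows that repeat a pose let the fingers close. It gives the time, the measured TCP pose, the force and the opening at its end, in the units of the state.
- bot.get_state(): the state, without advancing time (a new reading comes with each control period).
- bot.snapshot(name): name is "scene" or "top" or "wrist"; returns the picture (384x512x3 uint8, red, green, blue); there is no depth.
- bot.camera_params(name): a dict with "fovy" (degrees; the focal length in pixels is half the picture's height over the tangent of half this angle, whatever the lens; pixels are square), "cx", "cy" (the principal point, pixels), "R" (3x3) and "t" (3): a world point X has camera coordinates R X + t; the wrist camera has in their place "T_tool_cam" (4x4, takes a point from camera to tool coordinates, whose origin is the TCP and whose axes are the tool frame's). Camera axes: x right, y down, z forward; pixel columns grow to the right and rows downward; lengths in m; the calibration is good to about 2 mm. A picture is of the moment at which its call begins: read the wrist's pose just before it. camera_params takes no time and is no camera call.
- bot.sign_off(): hands the job in, once; it reports no verdict.
The state is a dict: "t": time; "q": joint angles; "qvel": joint speeds; "joint_torque": joint torques, N m; "ee_pos": TCP position; "ee_rot": TCP orientation; "force": force on the tool from outside, world axes, zero at the start; "torque": the same for the moment, N m; "gripper_width": finger opening in m.
Only numpy, scipy, OpenCV 4.12 (cv2) and the standard library are available. Lean on these libraries where they do the work, as an engineer would, in place of code of your own. Each camera call takes 0.05 s, during which the arm holds its last target.

TASK

The three brass masters on the measuring stage have been mixed up: each stands on a nest of the wrong colour. Use the black spare pad to park one of them for the moment, then bring every master to the nest of its own cap colour, so that each stands upright with its foot inside the coloured ring and the spare pad is empty again. Set them down gently without dropping any, and leave the spare lens standing where it is.

Things in the scene. Friction and masses are not known exactly. Their poses are not given: they have to be found in the camera images.
- blue_master_mid (a point): The blue master: an upright loose turned brass part, 56 mm tall, about 0.2 to 0.45 kg, with a blue cap (its top 12 mm). Foot flange 44 mm across and 6 mm thick, above it a straight round stem and cap 32 mm across, to be gripped there. The point is on its axis half-way up (28 mm above its foot); z points up. At the start it stands on the nest of another colour.
- red_master_mid (a point): The red master: an upright loose turned brass part, 64 mm tall, about 0.2 to 0.45 kg, with a red cap (its top 12 mm). Foot flange 44 mm across and 6 mm thick, above it a straight round stem and cap 30 mm across, to be gripped there. The point is on its axis half-way up (32 mm above its foot); z points up. At the start it stands on the nest of another colour.
- green_master_mid (a point): The green master: an upright loose turned brass part, 72 mm tall, about 0.2 to 0.45 kg, with a green cap (its top 12 mm). Foot flange 44 mm across and 6 mm thick, above it a straight round stem and cap 34 mm across, to be gripped there. The point is on its axis half-way up (36 mm above its foot); z points up. At the start it stands on the nest of another colour.
- blue_nest_top (a point): The blue nest: a fixed round aluminium puck, 92 mm across and 10 mm high, flat on top, with a blue ring printed near its edge (inner diameter 64 mm, outer 86 mm). The point is the centre of its top face; z up.
- red_nest_top (a point): The red nest: a fixed round aluminium puck, 92 mm across and 10 mm high, flat on top, with a red ring printed near its edge (inner diameter 64 mm, outer 86 mm). The point is the centre of its top face; z up.
- green_nest_top (a point): The green nest: a fixed round aluminium puck, 92 mm across and 10 mm high, flat on top, with a green ring printed near its edge (inner diameter 64 mm, outer 86 mm). The point is the centre of its top face; z up.
- spare_pad_top (a point): The spare pad: a fixed plain black round puck, 92 mm across, 10 mm high, flat on top, empty at the start. The point is the centre of its top face; z up.
- lens_mid (a point): A loose spare lens, fragile, to be left alone: an upright black cylinder 60 mm tall and 52 mm across, with a steel rim and a bluish glass face on top, standing on the stage among the nests. The point is on its axis half-way up (30 mm above the stage); z up.

How it is judged:
By the outcome, as a careful person would: the job done as asked, in the order asked, and still so for the second after the job is handed in, with the robot touching nothing.
It also fails if it takes over 122 s, if anything falls off the work surface, if the arm or the gripper's body presses on something with over 40 N, if the wrist force passes 120 N, or if a joint passes its speed limit or range.

## Working session

There is one attempt and no reset: what is moved stays moved. The work goes in short steps, Python scripts to look and compute and a tool call to move; the robot and the scene stay as the last step left them, time stands still between calls to the robot, and variables do not carry over. Pictures are saved under pics/ and viewed, and the job is handed in when it is done.

Besides the shell and the picture viewer there is one more tool, called after ">>>" as name(argument=value, ...) on one line, values as JSON. drive_tool: Moves the arm, as the interface text tells. Its arguments: {"type":"object","properties":{"targets":{"type":"array","items":{"type":"array"}},"newtons":{"type":"number"}},"required":["targets"]}

```bash
mkdir -p pics; python3 - <<'E'
from station import bot
import cv2
s=bot.get_state();print(s)
for n in("scene","top","wrist"):
    print(n,bot.camera_params(n))
    im=bot.snapshot(n);cv2.imwrite(f"pics/{n}0.png",im[:,:,::-1])
E
```

```text
{'t': 0.0, 'q': array([ 0.95653351,  0.42672615,  0.0738663 ,  1.6066251 , -0.03406359,
        1.11079332, -0.06710482]), 'qvel': array([ 0.00085201,  0.00059771, -0.00016243, -0.00031765,  0.00021308,
       -0.00068759, -0.00079012]), 'joint_torque': array([ 9.43412670e-04, -9.35813212e+01,  3.66770603e+00, -4.54200375e+01,
       -4.85933956e-02,  1.98197452e-02,  1.87215837e-04]), 'ee_pos': array([ 0.30236096, -0.60313155,  0.30197193]), 'ee_rot': array([-1.39334089,  0.86132984, -0.85942212]), 'force': array([ 0.29225028, -0.78145414,  0.64386089]), 'torque': array([-0.00835282, -0.03011158, -0.02848844]), 'gripper_width': 0.09415547755468462}
scene {'fovy': 46.585478533058605, 'cx': 253.17557227083867, 'cy': 190.87001646348637, 'R': array([[ 0.86633398,  0.49945828, -0.00261945],
       [ 0.35675385, -0.62245985, -0.69661354],
       [-0.3495599 ,  0.60256549, -0.71744178]]), 't': array([-0.49875471, -0.15302372,  1.12011752])}
top {'fovy': 48.43814349452538, 'cx': 248.9191426282601, 'cy': 192.66777361056714, 'R': array([[-0.00391384, -0.99998381,  0.0041304 ],
       [-0.98081759,  0.00303378, -0.19490419],
       [ 0.1948885 , -0.00481399, -0.98081359]]), 't': array([0.00494109, 0.57987793, 0.94154474])}
wrist {'fovy': 62.556266753185035, 'cx': 256.1405118240922, 'cy': 185.07523936379792, 'T_tool_cam': array([[ 9.99998865e-01, -3.30814218e-04,  1.46964023e-03,
        -5.85671314e-04],
       [-1.50605455e-03, -2.40835918e-01,  9.70564677e-01,
        -8.25086023e-02],
       [ 3.28655585e-05, -9.70565789e-01, -2.40836143e-01,
         6.93515798e-02],
       [ 0.00000000e+00,  0.00000000e+00,  0.00000000e+00,
         1.00000000e+00]])}
```

View images.

View pics/scene0.png

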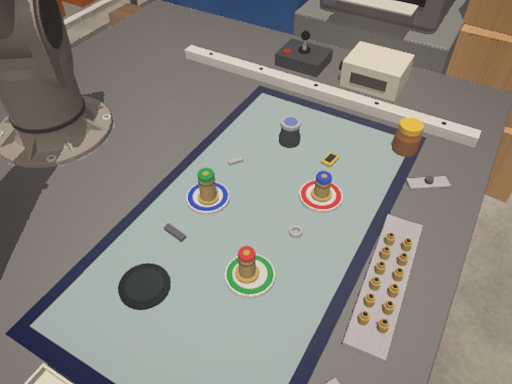

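View pics/top0.png

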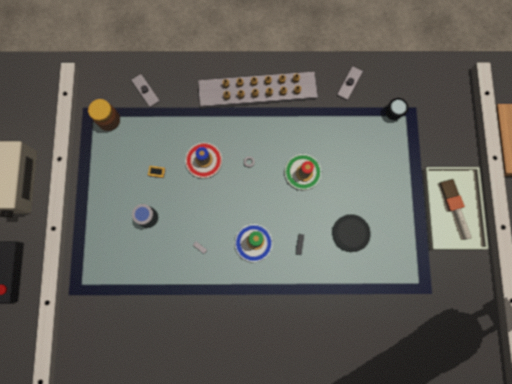

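View pics/wrist0.png

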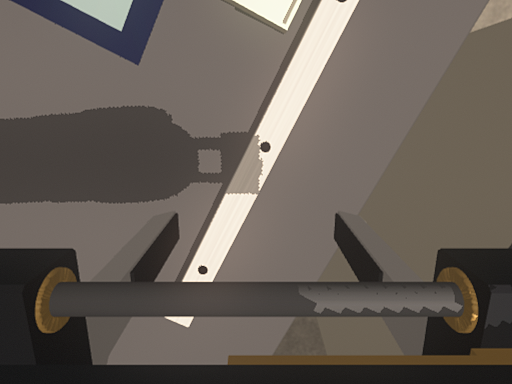

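```bash
python3 - <<'E'
from scipy.spatial.transform import Rotation as R
print(R.from_rotvec([-1.39334089,  0.86132984, -0.85942212]).as_matrix().round(4))
E
```

```text
[[ 4.482e-01 -7.000e-04  8.939e-01]
 [-8.939e-01  1.100e-03  4.482e-01]
 [-1.300e-03 -1.000e+00 -1.000e-04]]
```

The nests and masters are all visible in both views: green is on blue, blue is on red and red is on green. The pad is at top (351,233) and the lens at top (145,215).

```bash
cat > h.py <<'E'
import numpy as np,cv2
from scipy.spatial.transform import Rotation as Rn
from scipy.optimize import least_squares
from station import bot
def cam(n,s=None):
    p=bot.camera_params(n); f=192/np.tan(np.radians(p['fovy'])/2)
    K=np.array([[f,0,p['cx']],[0,f,p['cy']],[0,0,1]])
    if n=='wrist':
        T=np.eye(4);T[:3,:3]=Rn.from_rotvec(s['ee_rot']).as_matrix();T[:3,3]=s['ee_pos']
        M=np.linalg.inv(T@p['T_tool_cam']);return K,M[:3,:3],M[:3,3]
    return K,np.array(p['R']),np.array(p['t'])
def cast(c,uv,z):
    K,R,t=c; uv=np.atleast_2d(uv).astype(float)
    d=(R.T@np.linalg.inv(K)@np.c_[uv,np.ones(len(uv))].T).T; o=-R.T@t
    return o+d*((z-o[2])/d[:,2])[:,None]
def circ(P):
    r=least_squares(lambda a:np.hypot(P[:,0]-a[0],P[:,1]-a[1])-a[2],[*P[:,:2].mean(0),.04],loss='soft_l1',f_scale=.001)
    return r.x
def tri(c1,u1,c2,u2):
    P=[c[0]@np.c_[c[1],c[2]] for c in(c1,c2)]
    X=cv2.triangulatePoints(P[0],P[1],np.array(u1,float),np.array(u2,float)).ravel();return X[:3]/X[3]
def masks(im):
    h=cv2.cvtColor(im,cv2.COLOR_RGB2HSV);H,S,V=[h[:,:,i].astype(int) for i in range(3)]
    b=(S>140)&(V>60)
    return dict(red=b&((H<8)|(H>172)),green=b&(H>50)&(H<85),blue=b&(H>105)&(H<130))
E
python3 - <<'E'
from h import *
for n in("scene","top"):
    im=cv2.imread(f"pics/{n}0.png")[:,:,::-1].copy();c=cam(n)
    for k,m in masks(im).items():
        N,L,st,ce=cv2.connectedComponentsWithStats(m.astype(np.uint8))
        for i in range(1,N):
            if st[i,4]<40: continue
            print(n,k,st[i],ce[i].round(1))
            if st[i,4]>250 and st[i,4]<900:
                pts=cv2.findContours((L==i).astype(np.uint8),cv2.RETR_EXTERNAL,cv2.CHAIN_APPROX_NONE)[0][0][:,0]
                for z in(.0,.01,.02,.03): print('   ',z,circ(cast(c,pts,z)).round(4))
E
```

```text
scene red [301 181  40  28 273] [320.5 196.8]
    0.0 [0.6701 0.1276 0.0396]
    0.01 [0.6731 0.1183 0.039 ]
    0.02 [0.6761 0.1089 0.0384]
    0.03 [0.6791 0.0996 0.0379]
scene red [238 246  17  17 181] [246.1 254.7]
scene green [198 169  16  10  92] [205.2 173.9]
scene green [227 265  46  29 133] [243.9 284.3]
scene blue [212   0  87  18 694] [257.8   5.3]
    0.0 [0.0708 0.9202 0.1073]
    0.01 [0.0824 0.8995 0.1058]
    0.02 [0.0941 0.8788 0.1043]
    0.03 [0.1057 0.8581 0.1027]
scene blue [317 172  14  10  81] [323.7 176.8]
scene blue [188 184  39  27 239] [207.4 198.7]
top red [187 144  33  32 268] [203.4 159.9]
    0.0 [0.6766 0.1171 0.0404]
    0.01 [0.6738 0.116  0.04  ]
    0.02 [0.6709 0.115  0.0396]
    0.03 [0.6681 0.1139 0.0392]
top red [301 162  12  12  91] [306.7 167.5]
top red [  0 284   7  11  64] [  2.5 289. ]
top green [288 157  31  30 101] [302.6 171.2]
top green [250 233  12  12  56] [255.3 238.9]
top blue [197 148  11  12  72] [202.  153.7]
top blue [237 226  33  34 238] [252.7 242.9]
```

```bash
sed -i 's/S>140)&(V>60/S>90)\&(V>40/' h.py; python3 - <<'E'
from h import *
for n in("scene","top"):
    im=cv2.imread(f"pics/{n}0.png")[:,:,::-1].copy();c=cam(n)
    M=masks(im); g=im.max(2); 
    for k,m in list(M.items())+[('pad',g<45)]:
        N,L,st,ce=cv2.connectedComponentsWithStats(m.astype(np.uint8))
        for i in range(1,N):
            x,y,w,h,a=st[i]
            if a<70 or w>60 or h>60 or w<10 : continue
            pts=cv2.findContours((L==i).astype(np.uint8),cv2.RETR_EXTERNAL,cv2.CHAIN_APPROX_NONE)[0][0][:,0]
            if w>24: print(n,k,st[i],'ring',circ(cast(c,cv2.convexHull(pts)[:,0],.01)).round(4))
            else:
                zt={'red':.074,'green':.082,'blue':.066,'pad':.06}[k]
                print(n,k,st[i],ce[i].round(1),'cap',cast(c,ce[i],zt-.004)[0].round(4))
E
```

```text
scene red [301 181  40  28 325] ring [0.673  0.1184 0.0421]
scene red [238 246  17  17 200] [246.2 254.4] cap [ 0.639  -0.1333  0.07  ]
scene green [198 168  16  15 166] [205.6 175.2] cap [ 0.473  -0.0118  0.078 ]
scene green [227 256  46  38 472] ring [ 0.6423 -0.1291  0.0417]
scene blue [316 171  16  14 142] [323.4 177.7] cap [0.675  0.1147 0.062 ]
scene blue [188 183  40  28 294] ring [ 0.4666 -0.0057  0.0415]
scene pad [ 40   0  20  48 360] [48.5 19.5] cap [-0.3827  0.3525  0.056 ]
scene pad [408   0  17   7  75] [417.3   2. ] cap [0.6034 1.0653 0.056 ]
top red [187 143  34  34 393] ring [0.6737 0.116  0.0426]
top red [301 161  13  13 106] [306.7 167.3] cap [ 0.6373 -0.1322  0.07  ]
top green [286 156  34  32 274] ring [ 0.643  -0.131   0.0408]
top green [249 232  14  14 128] [255.3 238.5] cap [ 0.4708 -0.0108  0.078 ]
top blue [337 108  44   7 171] ring [ 0.918  -0.2777  0.1271]
top blue [406 108  12  44 283] [412.1 126.3] cap [ 0.7404 -0.3903  0.062 ]
top blue [196 148  13  12  95] [201.8 153.8] cap [0.6731 0.1142 0.062 ]
top blue [136 208  12  12 121] [141.5 213.5] cap [0.5307 0.2504 0.062 ]
top blue [236 226  35  35 363] ring [ 0.4675 -0.0072  0.0415]
top pad [380  98  31  23 206] ring [ 0.8051 -0.3703  0.0334]
top pad [ 81 109  12  39 238] [ 86.2 127.1] cap [0.7426 0.3947 0.056 ]
top pad [116 108  23   8  80] [124.5 111.7] cap [0.7818 0.3045 0.056 ]
top pad [  0 210  19  11 125] [  8.3 215. ] cap [0.5291 0.5595 0.056 ]
top pad [ 69 260  39  35 364] ring [0.3864 0.3786 0.0556]
```

```bash
python3 - <<'E'
from h import *
for n,(u,v) in(("scene",(145,286)),("top",(351,233))):
    im=cv2.imread(f"pics/{n}0.png");c=cam(n)
    g=im.max(2); print(g[v,u],g[v,u-22:u+23])
    for th in(60,75,90):
        N,L,st,ce=cv2.connectedComponentsWithStats((g<th).astype(np.uint8))
        i=L[v,u]
        if i==0: continue
        pts=cv2.findContours((L==i).astype(np.uint8),cv2.RETR_EXTERNAL,cv2.CHAIN_APPROX_NONE)[0][0][:,0]
        print(n,th,st[i],circ(cast(c,cv2.convexHull(pts)[:,0],.01)).round(4))
E
```

```text
71 [56 60 66 68 64 64 68 64 65 66 63 62 66 66 65 66 63 65 66 67 68 66 71 65
 64 69 66 67 70 69 69 66 67 67 69 66 68 73 70 65 59 61 60 61 60]
scene 75 [ 118  264   52   46 1830] [ 0.4927 -0.2447  0.0461]
scene 90 [ 118  264   52   46 1855] [ 0.4928 -0.2442  0.0464]
59 [167 161 124  79  49  50  50  52  57  59  60  58  60  62  61  58  60  61
  60  60  56  62  59  60  60  56  60  60  53  58  57  59  56  56  62  58
  55  49  52  47  64 106 146 159 166]
top 60 [333 216  36  35 797] [ 0.4895 -0.2423  0.0431]
top 75 [ 333  215   37   37 1073] [ 0.4898 -0.2422  0.0443]
top 90 [ 332  215   38   37 1107] [ 0.49   -0.2423  0.0451]
```

```bash
cat >> h.py <<'E'
def plan(*tg):
    s=bot.get_state();R=Rn.from_rotvec(s['ee_rot']).as_matrix()
    print('t',s['t'],'pos',s['ee_pos'].round(4),'F',s['force'].round(1),'w',round(s['gripper_width'],4),'q',s['q'].round(2))
    print('ydir',R[:,1].round(4))
    for p in tg: print(p,(1000*R.T@(np.array(p)-s['ee_pos'])).round(1))
E
python3 -c "
from h import *
plan((.472,-.0113,.25))"
```

```text
t 0.15 pos [ 0.3025 -0.6032  0.3021] F [-0.1 -0.2 -0.8] w 0.0942 q [ 0.96  0.43  0.07  1.61 -0.03  1.11 -0.07]
ydir [-5.e-04  8.e-04 -1.e+00]
(0.472, -0.0113, 0.25) [-453.1   52.6  416.8]
```

>>> drive_tool(targets=[[[-20, 2, 18], [0, 0, 0], 1], [[-60, 7, 55], [0, 0, 0], 1], [[-100, 12, 92], [0, 0, 0], 1], [[-145, 17, 133], [0, 0, 0], 1], [[-190, 22, 175], [0, 0, 0], 1], [[-235, 27, 216], [0, 0, 0], 1], [[-280, 32, 258], [0, 0, 0], 1], [[-325, 37, 299], [0, 0, 0], 1], [[-370, 42, 340], [0, 0, 0], 1], [[-410, 47, 377], [0, 0, 0], 1]])

```text
t: 1.4
ee_pos: [0.456, -0.0658, 0.2557]
ee_rot: [-1.394, 0.86, -0.86]
force: [0.5, -1.0, 0.0]
gripper_width: 0.0939
```

```bash
python3 -c "
from h import *
plan((.472,-.0113,.25))"
```

```text
t 1.4 pos [ 0.456  -0.0658  0.2557] F [ 0.5 -1.   0. ] w 0.0939 q [ 0.26  0.14 -0.28  2.11  0.05  0.9  -1.15]
ydir [ 5.e-04  0.e+00 -1.e+00]
(0.472, -0.0113, 0.25) [-41.5   5.7  38.8]
```

>>> drive_tool(targets=[[[-25, 3, 23], [0, 0, 0], 1], [[-42, 6, 39], [0, 0, 0], 1], [[-42, 6, 39], [0, 0, 0], 1], [[-42, 6, 39], [0, 0, 0], 1]])

```text
t: 1.9
ee_pos: [0.4716, -0.0136, 0.2496]
ee_rot: [-1.394, 0.861, -0.861]
force: [0.2, -0.8, 0.7]
gripper_width: 0.0943
```

```bash
python3 - <<'E'
from h import *
plan((.472,-.0113,.133))
s=bot.get_state();im=bot.snapshot('wrist');cv2.imwrite('pics/w1.png',im[:,:,::-1])
c=cam('wrist',s);M=masks(im)
for k,m in M.items():
    N,L,st,ce=cv2.connectedComponentsWithStats(m.astype(np.uint8))
    for i in range(1,N):
        if st[i,4]>300: print(k,st[i],ce[i].round(1),'on .01',cast(c,ce[i],.01)[0].round(4),'on cap top',cast(c,ce[i],.082)[0].round(4))
E
```

```text
t 1.9 pos [ 0.4716 -0.0136  0.2496] F [ 0.2 -0.8  0.7] w 0.0943 q [ 0.18  0.17 -0.32  2.09  0.07  0.89 -1.28]
ydir [-4.e-04 -2.e-04 -1.e+00]
(0.472, -0.0113, 0.133) [ -1.9 116.6   1.5]
red [ 464   54   47   40 1273] [486.   73.8] on .01 [ 0.6605 -0.1674  0.01  ] on cap top [ 0.632  -0.1259  0.082 ]
green [ 400   27   88   93 2304] [437.5  71.5] on .01 [ 0.6413 -0.1243  0.01  ] on cap top [ 0.6171 -0.0925  0.082 ]
green [ 234  173   40   40 1072] [253.7 192.3] on .01 [ 0.4538 -0.0195  0.01  ] on cap top [ 0.4716 -0.0111  0.082 ]
blue [ 208  137   82   80 1968] [247.8 172.4] on .01 [ 0.4703 -0.0044  0.01  ] on cap top [0.4844 0.0006 0.082 ]
blue [319 318  84  37 836] [372.3 334.2] on .01 [ 0.3602 -0.2239  0.01  ] on cap top [ 0.3989 -0.1698  0.082 ]
```

View pics/w1.png

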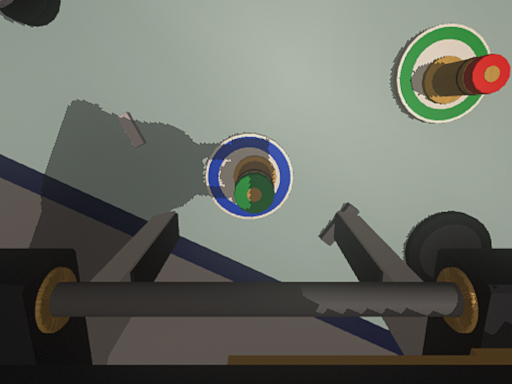

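The wrist view has the green cap at (254,192), which casts to (.4716,-.0111) and agrees with the other views. Next I descend and grip.

>>> drive_tool(targets=[[[-2, 20, 2], [0, 0, 0], 1], [[-2, 50, 2], [0, 0, 0], 1], [[-2, 80, 2], [0, 0, 0], 1], [[-2, 105, 2], [0, 0, 0], 1], [[-2, 116, 2], [0, 0, 0], 1], [[-2, 116, 2], [0, 0, 0], 1], [[-2, 116, 2], [0, 0, 0], 0.4], [[-2, 116, 2], [0, 0, 0], 0.2], [[-2, 116, 2], [0, 0, 0], 0.2], [[-2, 116, 2], [0, 0, 0], 0.2]], newtons=30)

```text
t: 3.2
ee_pos: [0.4728, -0.0102, 0.1339]
ee_rot: [-1.394, 0.86, -0.861]
force: [0.5, 1.1, 0.5]
gripper_width: 0.0574
```

>>> drive_tool(targets=[[[0, 0, 0], [0, 0, 0], 0.2], [[0, 0, 0], [0, 0, 0], 0.2], [[0, 0, 0], [0, 0, 0], 0.2], [[0, 0, 0], [0, 0, 0], 0.2], [[0, 0, 0], [0, 0, 0], 0.2]])

```text
t: 3.82
ee_pos: [0.4727, -0.0102, 0.1336]
ee_rot: [-1.394, 0.861, -0.86]
force: [-0.2, 0.1, -2.2]
gripper_width: 0.0336
```

>>> drive_tool(targets=[[[0, -3, 0], [0, 0, 0], 0.2], [[0, -10, 0], [0, 0, 0], 0.2], [[0, -25, 0], [0, 0, 0], 0.2], [[0, -45, 0], [0, 0, 0], 0.2], [[0, -70, 0], [0, 0, 0], 0.2], [[0, -90, 0], [0, 0, 0], 0.2], [[0, -100, 0], [0, 0, 0], 0.2], [[0, -100, 0], [0, 0, 0], 0.2]])

```text
t: 4.82
ee_pos: [0.4729, -0.0102, 0.2344]
ee_rot: [-1.393, 0.859, -0.861]
force: [-0.2, -0.9, -3.4]
gripper_width: 0.0335
```

```bash
python3 - <<'E'
from h import *
plan((.4912,-.2432,.2336),(.4912,-.2432,.1336))
im=bot.snapshot('scene');cv2.imwrite('pics/s1.png',im[:,:,::-1])
E
```

```text
t 4.825 pos [ 0.4729 -0.0102  0.2344] F [-0.2 -0.9 -3.4] w 0.0335 q [ 0.18  0.2  -0.33  2.1   0.08  0.86 -1.3 ]
ydir [ 1.4e-03 -1.0e-04 -1.0e+00]
(0.4912, -0.2432, 0.2336) [216.5   0.9 -88.1]
(0.4912, -0.2432, 0.1336) [216.4 100.9 -88.2]
```

View pics/s1.png

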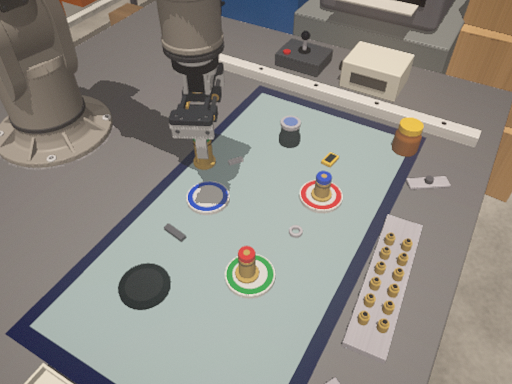

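The green master hangs upright in the jaws at (205,155), and the blue nest is empty. Next I go to the pad.

>>> drive_tool(targets=[[[10, 0, -4], [0, 0, 0], 0.2], [[35, 0, -14], [0, 0, 0], 0.2], [[70, 0, -28], [0, 0, 0], 0.2], [[105, 0, -43], [0, 0, 0], 0.2], [[140, 0, -57], [0, 0, 0], 0.2], [[175, 0, -71], [0, 0, 0], 0.2], [[203, 0, -83], [0, 0, 0], 0.2], [[216, 0, -88], [0, 0, 0], 0.2], [[216, 0, -88], [0, 0, 0], 0.2], [[216, 0, -88], [0, 0, 0], 0.2]])

```text
t: 6.12
ee_pos: [0.4909, -0.2415, 0.2335]
ee_rot: [-1.394, 0.86, -0.859]
force: [-0.6, 0.2, -2.6]
gripper_width: 0.0336
```

```bash
python3 - <<'E'
from h import *
plan((.4912,-.2432,.1336))
E
```

```text
t 6.125 pos [ 0.4909 -0.2415  0.2335] F [-0.6  0.2 -2.6] w 0.0336 q [ 0.49  0.3  -0.18  1.95  0.07  0.89 -0.83]
ydir [-4.e-04  7.e-04 -1.e+00]
(0.4912, -0.2432, 0.1336) [ 1.7 99.9 -0.5]
```

>>> drive_tool(targets=[[[2, 10, 0], [0, 0, 0], 0.2], [[2, 30, 0], [0, 0, 0], 0.2], [[2, 55, 0], [0, 0, 0], 0.2], [[2, 78, 0], [0, 0, 0], 0.2], [[2, 90, 0], [0, 0, 0], 0.2], [[2, 95, 0], [0, 0, 0], 0.2], [[2, 97, 0], [0, 0, 0], 0.2], [[2, 98, 0], [0, 0, 0], 0.2], [[2, 98, 0], [0, 0, 0], 0.2]])

```text
t: 7.25
ee_pos: [0.4919, -0.2446, 0.1361]
ee_rot: [-1.394, 0.86, -0.861]
force: [0.2, 0.2, -2.7]
gripper_width: 0.0334
```

>>> drive_tool(targets=[[[0, 1, 0], [0, 0, 0], 0.2], [[0, 1, 0], [0, 0, 0], 0.2]])

```text
t: 7.5
ee_pos: [0.4917, -0.2445, 0.1348]
ee_rot: [-1.394, 0.86, -0.86]
force: [-0.8, 0.2, -2.7]
gripper_width: 0.0333
```

>>> drive_tool(targets=[[[0, 0.5, 0], [0, 0, 0], 0.2], [[0, 0.5, 0], [0, 0, 0], 0.2]])

```text
t: 7.75
ee_pos: [0.4917, -0.2445, 0.1342]
ee_rot: [-1.394, 0.861, -0.86]
force: [-0.4, 0.3, -2.7]
gripper_width: 0.0332
```

>>> drive_tool(targets=[[[0, 0.5, 0], [0, 0, 0], 0.2], [[0, 0.5, 0], [0, 0, 0], 0.2]])

```text
t: 8.0
ee_pos: [0.4918, -0.2445, 0.1337]
ee_rot: [-1.394, 0.86, -0.86]
force: [-0.0, 0.0, -3.1]
gripper_width: 0.0334
```

>>> drive_tool(targets=[[[0, 0.5, 0], [0, 0, 0], 0.2], [[0, 0.5, 0], [0, 0, 0], 0.2]])

```text
t: 8.25
ee_pos: [0.4918, -0.2446, 0.1336]
ee_rot: [-1.394, 0.86, -0.861]
force: [-2.1, 0.5, 4.4]
gripper_width: 0.0335
```

Force has risen to +4 N, so it is in contact. Opening gradually, then rising.

>>> drive_tool(targets=[[[0, 0, 0], [0, 0, 0], 0.38], [[0, 0, 0], [0, 0, 0], 0.45], [[0, 0, 0], [0, 0, 0], 0.6], [[0, 0, 0], [0, 0, 0], 0.8], [[0, 0, 0], [0, 0, 0], 1], [[0, 0, 0], [0, 0, 0], 1], [[0, 0, 0], [0, 0, 0], 1]])

```text
t: 9.12
ee_pos: [0.4918, -0.2445, 0.1332]
ee_rot: [-1.394, 0.86, -0.86]
force: [-1.1, 0.1, -0.5]
gripper_width: 0.0889
```

>>> drive_tool(targets=[[[0, -10, 0], [0, 0, 0], 1], [[0, -40, 0], [0, 0, 0], 1], [[0, -80, 0], [0, 0, 0], 1], [[0, -110, 0], [0, 0, 0], 1], [[0, -116, 0], [0, 0, 0], 1], [[0, -116, 0], [0, 0, 0], 1]])

```text
t: 9.88
ee_pos: [0.4917, -0.2445, 0.2494]
ee_rot: [-1.394, 0.86, -0.861]
force: [-0.2, -0.1, -0.3]
gripper_width: 0.0941
```

```bash
python3 - <<'E'
from h import *
plan((.674,.1145,.25))
for n in('scene','wrist'):
    im=bot.snapshot(n);cv2.imwrite(f'pics/{n}2.png',im[:,:,::-1])
E
```

```text
t 9.875 pos [ 0.4917 -0.2445  0.2494] F [-0.2 -0.1 -0.3] w 0.0941 q [ 0.5   0.29 -0.18  1.93  0.06  0.93 -0.82]
ydir [ 5.e-04 -2.e-04 -1.e+00]
(0.674, 0.1145, 0.25) [-239.2   -0.6  323.9]
```

View pics/wrist2.png

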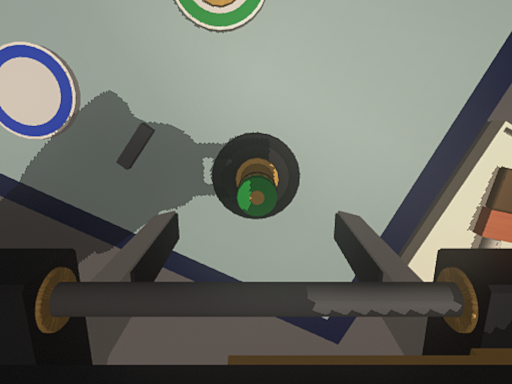

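Green stands upright on the pad, cap at (257,197), pad around (256,175). Next is the blue master.

>>> drive_tool(targets=[[[-10, 0, 14], [0, 0, 0], 1], [[-34, 0, 46], [0, 0, 0], 1], [[-66, 0, 89], [0, 0, 0], 1], [[-98, 0, 132], [0, 0, 0], 1], [[-130, 0, 176], [0, 0, 0], 1], [[-162, 0, 219], [0, 0, 0], 1], [[-194, 0, 263], [0, 0, 0], 1], [[-222, 0, 301], [0, 0, 0], 1], [[-239, 0, 324], [0, 0, 0], 1], [[-239, 0, 324], [0, 0, 0], 1]])

```text
t: 11.22
ee_pos: [0.674, 0.1185, 0.2479]
ee_rot: [-1.395, 0.859, -0.855]
force: [-0.3, -0.1, 0.1]
gripper_width: 0.0943
```

>>> drive_tool(targets=[[[0, 0, 0], [0, 0, 0], 1], [[0, 0, 0], [0, 0, 0], 1]])

```text
t: 11.48
ee_pos: [0.674, 0.1134, 0.2491]
ee_rot: [-1.394, 0.862, -0.861]
force: [-1.1, 0.5, 0.1]
gripper_width: 0.0938
```

```bash
cat >> h.py <<'E'
def wlook(name,zt):
    s=bot.get_state();im=bot.snapshot('wrist');cv2.imwrite(f'pics/{name}.png',im[:,:,::-1])
    c=cam('wrist',s)
    for k,m in masks(im).items():
        N,L,st,ce=cv2.connectedComponentsWithStats(m.astype(np.uint8))
        for i in range(1,N):
            if st[i,4]<=300: continue
            pts=cv2.findContours((L==i).astype(np.uint8),cv2.RETR_EXTERNAL,cv2.CHAIN_APPROX_NONE)[0][0][:,0]
            h=cv2.convexHull(pts)[:,0]
            print(k,st[i],ce[i].round(1),'ring .01',circ(cast(c,h,.01)).round(4),'cap top',cast(c,ce[i],zt)[0].round(4))
E
python3 - <<'E'
from h import *
plan((.674,.1145,.123))
wlook('w3',.066)
E
```

```text
t 11.475 pos [0.674  0.1134 0.2491] F [-1.1  0.5  0.1] w 0.0938 q [-0.05  0.5  -0.29  1.62  0.16  1.05 -1.5 ]
ydir [-3.e-04 -4.e-04 -1.e+00]
(0.674, 0.1145, 0.123) [ -1.  126.1   0.5]
red [ 212  135   83   81 2354] [253.2 174.3] ring .01 [0.6718 0.1156 0.0429] cap top [0.6844 0.1215 0.066 ]
blue [237 171  36  35 807] [254.4 187.6] ring .01 [0.6608 0.1088 0.0187] cap top [0.6742 0.1154 0.066 ]
blue [238 338  63  18 495] [269.1 346.2] ring .01 [ 0.4664 -0.0075  0.0415] cap top [0.5355 0.03   0.066 ]
```

View pics/w3.png

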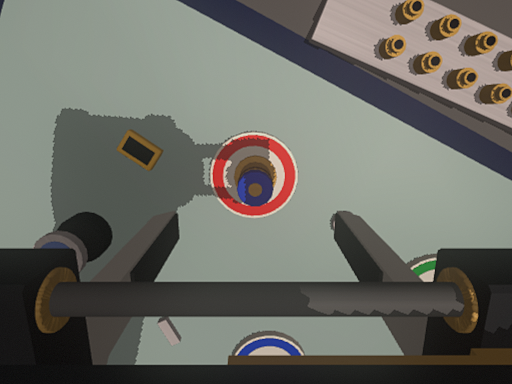

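The blue cap is at (254,188), centred between the fingers. The lens at (75,238) is well clear.

>>> drive_tool(targets=[[[-1, 20, 0], [0, 0, 0], 1], [[-1, 50, 0], [0, 0, 0], 1], [[-1, 85, 0], [0, 0, 0], 1], [[-1, 114, 0], [0, 0, 0], 1], [[-1, 126, 0], [0, 0, 0], 1], [[-1, 126, 0], [0, 0, 0], 0.5], [[-1, 126, 0], [0, 0, 0], 0.2], [[-1, 126, 0], [0, 0, 0], 0.2], [[-1, 126, 0], [0, 0, 0], 0.2], [[-1, 126, 0], [0, 0, 0], 0.2]])

```text
t: 12.78
ee_pos: [0.6739, 0.1153, 0.1236]
ee_rot: [-1.394, 0.86, -0.861]
force: [0.8, 0.4, 0.5]
gripper_width: 0.0476
```

>>> drive_tool(targets=[[[0, 0, 0], [0, 0, 0], 0.2], [[0, 0, 0], [0, 0, 0], 0.2], [[0, 0, 0], [0, 0, 0], 0.2], [[0, 0, 0], [0, 0, 0], 0.2], [[0, 0, 0], [0, 0, 0], 0.2]])

```text
t: 13.4
ee_pos: [0.6738, 0.1152, 0.1232]
ee_rot: [-1.394, 0.86, -0.861]
force: [0.3, -0.6, -1.4]
gripper_width: 0.0311
```

>>> drive_tool(targets=[[[0, -3, 0], [0, 0, 0], 0.2], [[0, -10, 0], [0, 0, 0], 0.2], [[0, -25, 0], [0, 0, 0], 0.2], [[0, -45, 0], [0, 0, 0], 0.2], [[0, -70, 0], [0, 0, 0], 0.2], [[0, -90, 0], [0, 0, 0], 0.2], [[0, -100, 0], [0, 0, 0], 0.2], [[0, -100, 0], [0, 0, 0], 0.2]])

```text
t: 14.4
ee_pos: [0.674, 0.1153, 0.224]
ee_rot: [-1.393, 0.86, -0.861]
force: [-0.5, 0.2, -2.8]
gripper_width: 0.0311
```

```bash
python3 - <<'E'
from h import *
plan((.467,-.0065,.2232))
E
```

```text
t 14.4 pos [0.674  0.1153 0.224 ] F [-0.5  0.2 -2.8] w 0.0311 q [-0.06  0.53 -0.29  1.64  0.17  1.   -1.5 ]
ydir [ 1.1e-03  2.0e-04 -1.0e+00]
(0.467, -0.0065, 0.2232) [  16.1    0.5 -239.6]
```

>>> drive_tool(targets=[[[1, 0, -10], [0, 0, 0], 0.2], [[3, 0, -38], [0, 0, 0], 0.2], [[5, 0, -76], [0, 0, 0], 0.2], [[8, 0, -114], [0, 0, 0], 0.2], [[10, 0, -152], [0, 0, 0], 0.2], [[13, 0, -190], [0, 0, 0], 0.2], [[15, 0, -225], [0, 0, 0], 0.2], [[16, 0, -240], [0, 0, 0], 0.2], [[16, 0, -240], [0, 0, 0], 0.2], [[16, 0, -240], [0, 0, 0], 0.2]])

```text
t: 15.65
ee_pos: [0.4672, -0.0061, 0.2232]
ee_rot: [-1.393, 0.86, -0.86]
force: [0.2, 0.9, -2.6]
gripper_width: 0.0314
```

```bash
python3 - <<'E'
from h import *
plan((.467,-.0065,.1232))
E
```

```text
t 15.65 pos [ 0.4672 -0.0061  0.2232] F [ 0.2  0.9 -2.6] w 0.0314 q [ 0.15  0.2  -0.31  2.12  0.08  0.83 -1.31]
ydir [ 5.e-04  4.e-04 -1.e+00]
(0.467, -0.0065, 0.1232) [  0.3 100.   -0.5]
```

>>> drive_tool(targets=[[[0, 10, 0], [0, 0, 0], 0.2], [[0, 30, 0], [0, 0, 0], 0.2], [[0, 55, 0], [0, 0, 0], 0.2], [[0, 78, 0], [0, 0, 0], 0.2], [[0, 90, 0], [0, 0, 0], 0.2], [[0, 95, 0], [0, 0, 0], 0.2], [[0, 97, 0], [0, 0, 0], 0.2], [[0, 98, 0], [0, 0, 0], 0.2], [[0, 98, 0], [0, 0, 0], 0.2]])

```text
t: 16.77
ee_pos: [0.4667, -0.0066, 0.1256]
ee_rot: [-1.393, 0.86, -0.861]
force: [0.8, -0.1, -1.7]
gripper_width: 0.0316
```

>>> drive_tool(targets=[[[0, 1, 0], [0, 0, 0], 0.2], [[0, 1, 0], [0, 0, 0], 0.2]])

```text
t: 17.02
ee_pos: [0.4665, -0.0066, 0.1243]
ee_rot: [-1.394, 0.86, -0.861]
force: [0.1, -0.7, -1.8]
gripper_width: 0.0313
```

>>> drive_tool(targets=[[[0, 0.5, 0], [0, 0, 0], 0.2], [[0, 0.5, 0], [0, 0, 0], 0.2]])

```text
t: 17.27
ee_pos: [0.4665, -0.0066, 0.1237]
ee_rot: [-1.394, 0.86, -0.86]
force: [-0.5, 0.3, -2.2]
gripper_width: 0.0312
```

>>> drive_tool(targets=[[[0, 0.5, 0], [0, 0, 0], 0.2], [[0, 0.5, 0], [0, 0, 0], 0.2]])

```text
t: 17.52
ee_pos: [0.4664, -0.0066, 0.1232]
ee_rot: [-1.394, 0.861, -0.86]
force: [0.3, 0.4, -2.1]
gripper_width: 0.0315
```

>>> drive_tool(targets=[[[0, 0.5, 0], [0, 0, 0], 0.2], [[0, 0.5, 0], [0, 0, 0], 0.2]])

```text
t: 17.77
ee_pos: [0.4666, -0.0066, 0.123]
ee_rot: [-1.394, 0.86, -0.861]
force: [-1.6, -0.7, 8.0]
gripper_width: 0.0311
```

Contact, so I open and rise.

>>> drive_tool(targets=[[[0, 0, 0], [0, 0, 0], 0.36], [[0, 0, 0], [0, 0, 0], 0.43], [[0, 0, 0], [0, 0, 0], 0.6], [[0, 0, 0], [0, 0, 0], 0.8], [[0, 0, 0], [0, 0, 0], 1], [[0, 0, 0], [0, 0, 0], 1], [[0, 0, 0], [0, 0, 0], 1]])

```text
t: 18.65
ee_pos: [0.4665, -0.0066, 0.1227]
ee_rot: [-1.394, 0.861, -0.86]
force: [0.7, -0.8, -0.5]
gripper_width: 0.0872
```

>>> drive_tool(targets=[[[0, -10, 0], [0, 0, 0], 1], [[0, -40, 0], [0, 0, 0], 1], [[0, -80, 0], [0, 0, 0], 1], [[0, -115, 0], [0, 0, 0], 1], [[0, -127, 0], [0, 0, 0], 1], [[0, -127, 0], [0, 0, 0], 1]])

```text
t: 19.4
ee_pos: [0.4666, -0.0067, 0.2502]
ee_rot: [-1.393, 0.86, -0.861]
force: [0.2, -0.1, 0.2]
gripper_width: 0.0936
```

```bash
python3 - <<'E'
from h import *
plan((.638,-.133,.25))
wlook('w4',.066)
E
```

```text
t 19.4 pos [ 0.4666 -0.0067  0.2502] F [ 0.2 -0.1  0.2] w 0.0936 q [ 0.16  0.16 -0.32  2.1   0.07  0.89 -1.29]
ydir [ 1.3e-03 -1.0e-04 -1.0e+00]
(0.638, -0.133, 0.25) [189.7   0.4  96.7]
red [ 473   53   39   40 1079] [492.5  73.3] ring .01 [ 0.6613 -0.1686  0.0204] cap top [ 0.6367 -0.1331  0.066 ]
green [ 408   26   88   93 2306] [445.7  70.6] ring .01 [ 0.6419 -0.1316  0.0426] cap top [ 0.6216 -0.0984  0.066 ]
blue [ 216  136   82   79 2980] [256.4 178.2] ring .01 [ 0.4659 -0.0078  0.0425] cap top [ 0.4752 -0.0025  0.066 ]
blue [327 317  74  34 640] [374.3 331.7] ring .01 [ 0.3049 -0.2088  0.0674] cap top [ 0.3888 -0.1754  0.066 ]
```

View pics/w4.png

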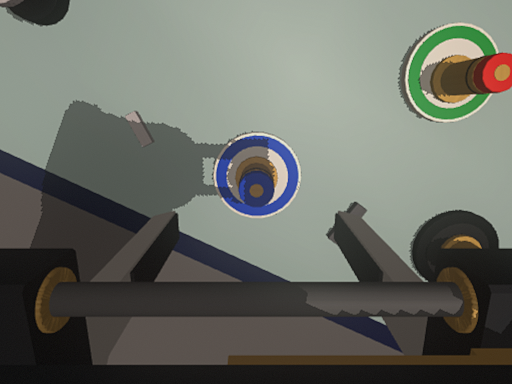

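The blue master stands centred in the blue ring: cap at (257,190), ring at (257,176), measured (.4659,-.0078). Next is red.

>>> drive_tool(targets=[[[10, 0, 5], [0, 0, 0], 1], [[35, 0, 18], [0, 0, 0], 1], [[70, 0, 36], [0, 0, 0], 1], [[105, 0, 54], [0, 0, 0], 1], [[140, 0, 71], [0, 0, 0], 1], [[172, 0, 88], [0, 0, 0], 1], [[190, 0, 97], [0, 0, 0], 1], [[190, 0, 97], [0, 0, 0], 1], [[190, 0, 97], [0, 0, 0], 1], [[190, 0, 97], [0, 0, 0], 1]])

```text
t: 20.7
ee_pos: [0.6379, -0.1324, 0.2495]
ee_rot: [-1.394, 0.86, -0.86]
force: [-0.1, -0.1, -0.1]
gripper_width: 0.0938
```

```bash
python3 - <<'E'
from h import *
plan((.638,-.133,.127))
wlook('w5',.074)
E
```

```text
t 20.7 pos [ 0.6379 -0.1324  0.2495] F [-0.1 -0.1 -0.1] w 0.0938 q [ 0.27  0.45 -0.22  1.7   0.11  1.01 -1.09]
ydir [-5.e-04  2.e-04 -1.e+00]
(0.638, -0.133, 0.127) [ 6.000e-01  1.225e+02 -1.000e-01]
red [   0    0   82   76 1748] [49.1 46.7] ring .01 [0.6715 0.1153 0.0424] cap top [0.6686 0.0589 0.074 ]
red [240 174  35  35 779] [256.9 190.6] ring .01 [ 0.6226 -0.1409  0.0184] cap top [ 0.6384 -0.1326  0.074 ]
green [ 216  131   82   80 1965] [256.5 166.3] ring .01 [ 0.6413 -0.1312  0.0425] cap top [ 0.6569 -0.1229  0.074 ]
blue [ 50 226  71  29 722] [ 84.9 236.5] ring .01 [ 0.467  -0.0067  0.0412] cap top [ 0.5337 -0.0167  0.074 ]
blue [109 344  55  21 498] [129.2 356.4] ring .01 [ 0.3771 -0.0954  0.0247] cap top [ 0.4339 -0.0966  0.074 ]
```

View pics/w5.png

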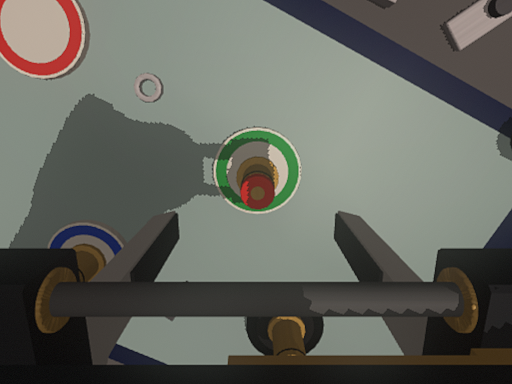

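The red cap is at (257,191) between the fingers. Descending to grip it.

>>> drive_tool(targets=[[[0, 20, 0], [0, 0, 0], 1], [[0, 50, 0], [0, 0, 0], 1], [[0, 85, 0], [0, 0, 0], 1], [[0, 112, 0], [0, 0, 0], 1], [[0, 122, 0], [0, 0, 0], 1], [[0, 122, 0], [0, 0, 0], 0.5], [[0, 122, 0], [0, 0, 0], 0.2], [[0, 122, 0], [0, 0, 0], 0.2], [[0, 122, 0], [0, 0, 0], 0.2], [[0, 122, 0], [0, 0, 0], 0.2]])

```text
t: 22.0
ee_pos: [0.6384, -0.133, 0.128]
ee_rot: [-1.394, 0.86, -0.861]
force: [-0.1, -1.1, 0.4]
gripper_width: 0.0476
```

>>> drive_tool(targets=[[[0, 0, 0], [0, 0, 0], 0.2], [[0, 0, 0], [0, 0, 0], 0.2], [[0, 0, 0], [0, 0, 0], 0.2], [[0, 0, 0], [0, 0, 0], 0.2], [[0, 0, 0], [0, 0, 0], 0.2]])

```text
t: 22.62
ee_pos: [0.6384, -0.133, 0.1277]
ee_rot: [-1.394, 0.86, -0.861]
force: [-0.0, -1.9, -0.3]
gripper_width: 0.0294
```

>>> drive_tool(targets=[[[0, -3, 0], [0, 0, 0], 0.2], [[0, -10, 0], [0, 0, 0], 0.2], [[0, -25, 0], [0, 0, 0], 0.2], [[0, -45, 0], [0, 0, 0], 0.2], [[0, -70, 0], [0, 0, 0], 0.2], [[0, -90, 0], [0, 0, 0], 0.2], [[0, -100, 0], [0, 0, 0], 0.2], [[0, -100, 0], [0, 0, 0], 0.2]])

```text
t: 23.62
ee_pos: [0.6385, -0.133, 0.2284]
ee_rot: [-1.393, 0.86, -0.861]
force: [-0.2, -0.1, -3.4]
gripper_width: 0.0293
```

```bash
python3 - <<'E'
from h import *
plan((.673,.116,.227))
E
```

```text
t 23.625 pos [ 0.6385 -0.133   0.2284] F [-0.2 -0.1 -3.4] w 0.0293 q [ 0.27  0.47 -0.22  1.72  0.12  0.97 -1.1 ]
ydir [ 1.1e-03 -2.0e-04 -1.0e+00]
(0.673, 0.116, 0.227) [-207.2    1.4  142.4]
```

>>> drive_tool(targets=[[[-8, 0, 5], [0, 0, 0], 0.2], [[-30, 0, 21], [0, 0, 0], 0.2], [[-62, 0, 43], [0, 0, 0], 0.2], [[-94, 0, 65], [0, 0, 0], 0.2], [[-126, 0, 87], [0, 0, 0], 0.2], [[-158, 0, 109], [0, 0, 0], 0.2], [[-190, 0, 131], [0, 0, 0], 0.2], [[-207, 0, 142], [0, 0, 0], 0.2], [[-207, 0, 142], [0, 0, 0], 0.2], [[-207, 0, 142], [0, 0, 0], 0.2]])

```text
t: 24.88
ee_pos: [0.6724, 0.1144, 0.2272]
ee_rot: [-1.395, 0.862, -0.861]
force: [-0.4, 0.0, -3.3]
gripper_width: 0.0293
```

```bash
python3 - <<'E'
from h import *
plan((.673,.116,.1277))
E
```

```text
t 24.875 pos [0.6724 0.1144 0.2272] F [-0.4  0.  -3.3] w 0.0293 q [-0.07  0.52 -0.26  1.64  0.15  1.   -1.49]
ydir [-7.e-04 -9.e-04 -1.e+00]
(0.673, 0.116, 0.1277) [-1.2 99.5  1.4]
```

>>> drive_tool(targets=[[[0, 10, 0], [0, 0, 0], 0.2], [[0, 30, 0], [0, 0, 0], 0.2], [[0, 55, 0], [0, 0, 0], 0.2], [[0, 78, 0], [0, 0, 0], 0.2], [[0, 90, 0], [0, 0, 0], 0.2], [[0, 95, 0], [0, 0, 0], 0.2], [[0, 97, 0], [0, 0, 0], 0.2], [[0, 98, 0], [0, 0, 0], 0.2], [[0, 98, 0], [0, 0, 0], 0.2]])

```text
t: 26.0
ee_pos: [0.6727, 0.1158, 0.1302]
ee_rot: [-1.393, 0.86, -0.861]
force: [-0.0, 0.1, -3.2]
gripper_width: 0.029
```

>>> drive_tool(targets=[[[0, 1, 0], [0, 0, 0], 0.2], [[0, 1, 0], [0, 0, 0], 0.2]])

```text
t: 26.25
ee_pos: [0.6725, 0.1157, 0.1288]
ee_rot: [-1.394, 0.86, -0.86]
force: [1.1, -0.5, -3.3]
gripper_width: 0.0292
```

>>> drive_tool(targets=[[[0, 0.5, 0], [0, 0, 0], 0.2], [[0, 1, 0], [0, 0, 0], 0.2], [[0, 1, 0], [0, 0, 0], 0.2]])

```text
t: 26.62
ee_pos: [0.6725, 0.1157, 0.1277]
ee_rot: [-1.394, 0.861, -0.86]
force: [0.6, 0.8, -3.0]
gripper_width: 0.029
```

>>> drive_tool(targets=[[[0, 0.5, 0], [0, 0, 0], 0.2], [[0, 0.5, 0], [0, 0, 0], 0.2]])

```text
t: 26.88
ee_pos: [0.6726, 0.1158, 0.1277]
ee_rot: [-1.394, 0.86, -0.861]
force: [-2.3, -1.0, 5.6]
gripper_width: 0.0292
```

>>> drive_tool(targets=[[[0, 0, 0], [0, 0, 0], 0.34], [[0, 0, 0], [0, 0, 0], 0.41], [[0, 0, 0], [0, 0, 0], 0.6], [[0, 0, 0], [0, 0, 0], 0.8], [[0, 0, 0], [0, 0, 0], 1], [[0, 0, 0], [0, 0, 0], 1], [[0, 0, 0], [0, 0, 0], 1]])

```text
t: 27.75
ee_pos: [0.6725, 0.1158, 0.1272]
ee_rot: [-1.394, 0.86, -0.86]
force: [0.0, -0.8, -0.7]
gripper_width: 0.0847
```

>>> drive_tool(targets=[[[0, -10, 0], [0, 0, 0], 1], [[0, -40, 0], [0, 0, 0], 1], [[0, -80, 0], [0, 0, 0], 1], [[0, -112, 0], [0, 0, 0], 1], [[0, -122, 0], [0, 0, 0], 1], [[0, -122, 0], [0, 0, 0], 1]])

```text
t: 28.5
ee_pos: [0.6725, 0.1157, 0.2496]
ee_rot: [-1.393, 0.86, -0.861]
force: [0.9, 0.4, -0.2]
gripper_width: 0.0942
```

```bash
python3 - <<'E'
from h import *
plan((.4918,-.2440,.25))
wlook('w6',.074)
E
```

```text
t 28.5 pos [0.6725 0.1157 0.2496] F [ 0.9  0.4 -0.2] w 0.0942 q [-0.07  0.5  -0.27  1.62  0.15  1.04 -1.49]
ydir [ 8.e-04  1.e-04 -1.e+00]
(0.4918, -0.244, 0.25) [ 240.5   -0.6 -322.8]
red [ 215  135   83   81 3074] [256.  177.9] ring .01 [0.6718 0.1155 0.0429] cap top [0.6828 0.1211 0.074 ]
blue [240 338  63  18 491] [271.  345.9] ring .01 [ 0.4665 -0.0074  0.0414] cap top [0.5411 0.0339 0.074 ]
```

View pics/w6.png

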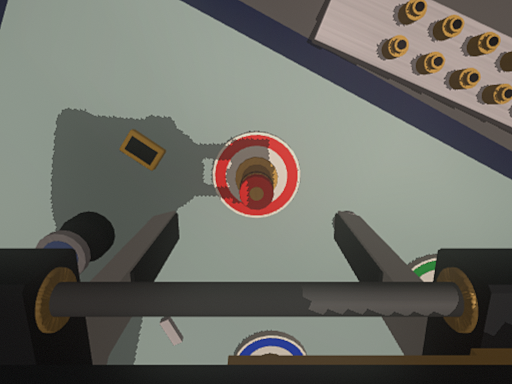

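Red is centred in the red ring: cap at (257,191), ring at (256,176). Now back to green on the pad.

>>> drive_tool(targets=[[[10, 0, -13], [0, 0, 0], 1], [[34, 0, -45], [0, 0, 0], 1], [[66, 0, -88], [0, 0, 0], 1], [[98, 0, -131], [0, 0, 0], 1], [[130, 0, -174], [0, 0, 0], 1], [[162, 0, -217], [0, 0, 0], 1], [[194, 0, -260], [0, 0, 0], 1], [[224, 0, -300], [0, 0, 0], 1], [[240, 0, -323], [0, 0, 0], 1], [[240, 0, -323], [0, 0, 0], 1]])

```text
t: 29.8
ee_pos: [0.4889, -0.2462, 0.2484]
ee_rot: [-1.393, 0.865, -0.863]
force: [-0.4, 0.1, -0.9]
gripper_width: 0.094
```

>>> drive_tool(targets=[[[0, 0, 0], [0, 0, 0], 1], [[0, 0, 0], [0, 0, 0], 1]])

```text
t: 30.05
ee_pos: [0.4916, -0.2427, 0.2489]
ee_rot: [-1.394, 0.86, -0.859]
force: [-0.1, 0.2, 0.3]
gripper_width: 0.0941
```

```bash
python3 - <<'E'
from h import *
wlook('w7',.082)
plan((.4918,-.2445,.1336))
E
```

```text
green [ 181    0   82   27 1010] [221.5  13.5] ring .01 [ 0.6416 -0.1312  0.0424] cap top [ 0.6001 -0.1599  0.082 ]
green [ 238  177   41   40 1119] [258.4 196.2] ring .01 [ 0.4717 -0.2549  0.0219] cap top [ 0.4905 -0.2449  0.082 ]
blue [   0   46   74   91 2056] [39.8 91.6] ring .01 [ 0.4659 -0.0074  0.0425] cap top [ 0.4896 -0.06    0.082 ]
blue [279 317  78  27 408] [325.2 330.7] ring .01 [ 0.3758 -0.382   0.0447] cap top [ 0.4035 -0.3576  0.082 ]
t 30.1 pos [ 0.4916 -0.2427  0.249 ] F [-0.3  0.4  0.2] w 0.0937 q [ 0.48  0.29 -0.17  1.94  0.06  0.92 -0.82]
ydir [-2.e-04  4.e-04 -1.e+00]
(0.4918, -0.2445, 0.1336) [  1.7 115.4  -0.6]
```

View pics/w7.png

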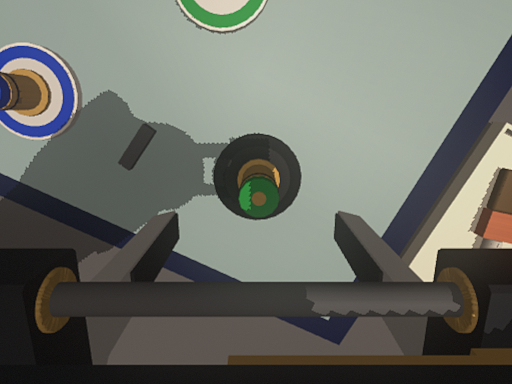

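The green master stands on the pad at (258,196). Gripping it.

>>> drive_tool(targets=[[[2, 20, 0], [0, 0, 0], 1], [[2, 50, 0], [0, 0, 0], 1], [[2, 80, 0], [0, 0, 0], 1], [[2, 105, 0], [0, 0, 0], 1], [[2, 115, 0], [0, 0, 0], 1], [[2, 115, 0], [0, 0, 0], 0.5], [[2, 115, 0], [0, 0, 0], 0.2], [[2, 115, 0], [0, 0, 0], 0.2], [[2, 115, 0], [0, 0, 0], 0.2], [[2, 115, 0], [0, 0, 0], 0.2]])

```text
t: 31.35
ee_pos: [0.4923, -0.2455, 0.1345]
ee_rot: [-1.394, 0.86, -0.861]
force: [-0.3, -0.7, -0.2]
gripper_width: 0.0475
```

>>> drive_tool(targets=[[[0, 0, 0], [0, 0, 0], 0.2], [[0, 0, 0], [0, 0, 0], 0.2], [[0, 0, 0], [0, 0, 0], 0.2], [[0, 0, 0], [0, 0, 0], 0.2], [[0, 0, 0], [0, 0, 0], 0.2]])

```text
t: 31.98
ee_pos: [0.4921, -0.2453, 0.1342]
ee_rot: [-1.394, 0.861, -0.86]
force: [-0.1, 0.6, -0.6]
gripper_width: 0.0334
```

>>> drive_tool(targets=[[[0, -3, 0], [0, 0, 0], 0.2], [[0, -10, 0], [0, 0, 0], 0.2], [[0, -25, 0], [0, 0, 0], 0.2], [[0, -45, 0], [0, 0, 0], 0.2], [[0, -70, 0], [0, 0, 0], 0.2], [[0, -90, 0], [0, 0, 0], 0.2], [[0, -100, 0], [0, 0, 0], 0.2], [[0, -100, 0], [0, 0, 0], 0.2]])

```text
t: 32.98
ee_pos: [0.4924, -0.2455, 0.235]
ee_rot: [-1.394, 0.859, -0.862]
force: [-0.6, -0.4, -3.6]
gripper_width: 0.0334
```

```bash
python3 - <<'E'
from h import *
plan((.642,-.1305,.2336))
E
```

```text
t 32.975 pos [ 0.4924 -0.2455  0.235 ] F [-0.6 -0.4 -3.6] w 0.0334 q [ 0.48  0.3  -0.17  1.95  0.06  0.9  -0.82]
ydir [ 1.2e-03 -5.0e-04 -1.0e+00]
(0.642, -0.1305, 0.2336) [-35.8   1.5 185.3]
```

>>> drive_tool(targets=[[[-2, 0, 10], [0, 0, 0], 0.2], [[-7, 0, 36], [0, 0, 0], 0.2], [[-14, 0, 74], [0, 0, 0], 0.2], [[-22, 0, 112], [0, 0, 0], 0.2], [[-29, 0, 150], [0, 0, 0], 0.2], [[-34, 0, 177], [0, 0, 0], 0.2], [[-36, 0, 186], [0, 0, 0], 0.2], [[-36, 0, 186], [0, 0, 0], 0.2], [[-36, 0, 186], [0, 0, 0], 0.2]])

```text
t: 34.1
ee_pos: [0.6416, -0.1308, 0.2339]
ee_rot: [-1.394, 0.862, -0.861]
force: [0.7, 0.1, -2.1]
gripper_width: 0.0331
```

```bash
python3 - <<'E'
from h import *
plan((.6425,-.1305,.1342))
E
```

```text
t 34.1 pos [ 0.6416 -0.1308  0.2339] F [ 0.7  0.1 -2.1] w 0.0331 q [ 0.25  0.47 -0.2   1.7   0.11  0.98 -1.09]
ydir [-8.e-04 -3.e-04 -1.e+00]
(0.6425, -0.1305, 0.1342) [ 0.2 99.7  1. ]
```

>>> drive_tool(targets=[[[0, 10, 1], [0, 0, 0], 0.2], [[0, 30, 1], [0, 0, 0], 0.2], [[0, 55, 1], [0, 0, 0], 0.2], [[0, 78, 1], [0, 0, 0], 0.2], [[0, 90, 1], [0, 0, 0], 0.2], [[0, 95, 1], [0, 0, 0], 0.2], [[0, 97, 1], [0, 0, 0], 0.2], [[0, 98, 1], [0, 0, 0], 0.2], [[0, 98, 1], [0, 0, 0], 0.2]])

```text
t: 35.22
ee_pos: [0.6434, -0.1295, 0.1367]
ee_rot: [-1.394, 0.86, -0.861]
force: [-0.3, 0.3, -3.3]
gripper_width: 0.0331
```

>>> drive_tool(targets=[[[0, 1, 0], [0, 0, 0], 0.2], [[0, 1, 0], [0, 0, 0], 0.2]])

```text
t: 35.48
ee_pos: [0.6433, -0.1293, 0.1353]
ee_rot: [-1.394, 0.86, -0.86]
force: [0.6, -0.6, -2.7]
gripper_width: 0.0331
```

>>> drive_tool(targets=[[[0, 0.5, 0], [0, 0, 0], 0.2], [[0, 0.5, 0], [0, 0, 0], 0.2]])

```text
t: 35.72
ee_pos: [0.6432, -0.1294, 0.1347]
ee_rot: [-1.394, 0.861, -0.86]
force: [-0.1, 0.7, -2.4]
gripper_width: 0.0336
```

>>> drive_tool(targets=[[[0, 0.5, 0], [0, 0, 0], 0.2], [[0, 0.5, 0], [0, 0, 0], 0.2]])

```text
t: 35.98
ee_pos: [0.6433, -0.1294, 0.1342]
ee_rot: [-1.394, 0.86, -0.861]
force: [-0.8, -0.8, -2.7]
gripper_width: 0.0335
```

>>> drive_tool(targets=[[[0, 0.5, 0], [0, 0, 0], 0.2], [[0, 0.5, 0], [0, 0, 0], 0.2]])

```text
t: 36.22
ee_pos: [0.6433, -0.1293, 0.1342]
ee_rot: [-1.394, 0.86, -0.861]
force: [-3.2, 1.4, 4.6]
gripper_width: 0.0334
```

Contact, so I release and rise.

>>> drive_tool(targets=[[[0, 0, 0], [0, 0, 0], 0.38], [[0, 0, 0], [0, 0, 0], 0.45], [[0, 0, 0], [0, 0, 0], 0.6], [[0, 0, 0], [0, 0, 0], 0.8], [[0, 0, 0], [0, 0, 0], 1], [[0, 0, 0], [0, 0, 0], 1], [[0, 0, 0], [0, 0, 0], 1]])

```text
t: 37.1
ee_pos: [0.6433, -0.1294, 0.1337]
ee_rot: [-1.394, 0.86, -0.86]
force: [1.1, -0.6, -0.0]
gripper_width: 0.0889
```

>>> drive_tool(targets=[[[0, -10, 0], [0, 0, 0], 1], [[0, -40, 0], [0, 0, 0], 1], [[0, -80, 0], [0, 0, 0], 1], [[0, -110, 0], [0, 0, 0], 1], [[0, -116, 0], [0, 0, 0], 1], [[0, -116, 0], [0, 0, 0], 1]])

```text
t: 37.85
ee_pos: [0.6432, -0.1294, 0.2499]
ee_rot: [-1.394, 0.86, -0.861]
force: [-1.1, 0.2, -1.3]
gripper_width: 0.0943
```

```bash
python3 - <<'E'
from h import *
wlook('w8',.082)
plan((.45,-.45,.30))
E
```

```text
red [   0    0   83   83 1860] [51.2 50.3] ring .01 [0.6718 0.1156 0.0427] cap top [0.6734 0.055  0.082 ]
green [ 217  137   81   80 2946] [256.6 179.9] ring .01 [ 0.6413 -0.1313  0.0425] cap top [ 0.6536 -0.1244  0.082 ]
blue [ 53 231  67  25 627] [ 86.6 240.2] ring .01 [ 0.4677 -0.0063  0.0405] cap top [ 0.5416 -0.0185  0.082 ]
blue [108 347  46  18 396] [125.  357.9] ring .01 [ 0.3675 -0.0966  0.0263] cap top [ 0.444  -0.0907  0.082 ]
t 37.9 pos [ 0.6429 -0.1294  0.2491] F [-0.  -0.  -0.5] w 0.0942 q [ 0.25  0.45 -0.2   1.69  0.1   1.01 -1.09]
ydir [-7.e-04  1.e-04 -1.e+00]
(0.45, -0.45, 0.3) [ 200.1  -50.8 -316.2]
```

View pics/w8.png

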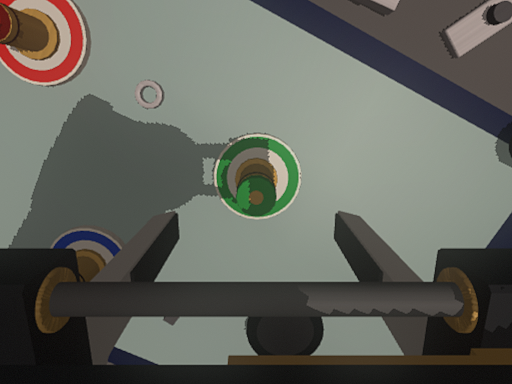

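The green master is in the green ring and the pad is empty. I'll back the arm away and check all the nests from outside.

>>> drive_tool(targets=[[[8, -10, -13], [0, 0, 0], 1], [[30, -30, -47], [0, 0, 0], 1], [[60, -50, -95], [0, 0, 0], 1], [[90, -50, -142], [0, 0, 0], 1], [[120, -50, -190], [0, 0, 0], 1], [[150, -50, -237], [0, 0, 0], 1], [[180, -50, -284], [0, 0, 0], 1], [[200, -50, -316], [0, 0, 0], 1], [[200, -50, -316], [0, 0, 0], 1], [[200, -50, -316], [0, 0, 0], 1]])

```text
t: 39.15
ee_pos: [0.4502, -0.4495, 0.2995]
ee_rot: [-1.393, 0.861, -0.86]
force: [-0.1, 0.5, -0.2]
gripper_width: 0.0939
```

```bash
python3 - <<'E'
from h import *
for n in("scene","top"):
    im=bot.snapshot(n);cv2.imwrite(f'pics/{n}9.png',im[:,:,::-1])
    c=cam(n);h=cv2.cvtColor(im,cv2.COLOR_RGB2HSV)
    # flange: brass hue
    m=((h[:,:,0]>10)&(h[:,:,0]<28)&(h[:,:,1]>80)).astype(np.uint8)
    N,L,st,ce=cv2.connectedComponentsWithStats(m)
    for i in range(1,N):
        if st[i,4]<60 : continue
        u,v=ce[i]; print(n,st[i],ce[i].round(0),cast(c,ce[i],.03)[0].round(3))
print(bot.get_state()['force'].round(1),bot.get_state()['t'])
E
```

```text
scene [ 55   0  34  20 151] [67.  7.] [-0.455  0.489  0.03 ]
scene [ 445    0   67   92 4620] [485.  45.] [0.855 0.926 0.03 ]
scene [109   3  34  23 344] [123.  12.] [-0.256  0.552  0.03 ]
scene [ 485  105   27   97 1342] [502. 166.] [0.99  0.376 0.03 ]
scene [392 117  32  40 902] [407. 136.] [0.78  0.374 0.03 ]
scene [321 152  18  15 110] [330. 160.] [0.654 0.206 0.03 ]
scene [311 177  20  24 319] [321. 191.] [0.675 0.108 0.03 ]
scene [198 183  20  20 271] [207. 193.] [ 0.475 -0.016  0.03 ]
scene [385 233  10  12  95] [389. 239.] [0.839 0.056 0.03 ]
scene [401 239  11  12  97] [406. 245.] [0.871 0.058 0.03 ]
scene [380 247  11  13 101] [385. 253.] [0.842 0.02  0.03 ]
scene [397 253  11  13 108] [402. 259.] [0.874 0.023 0.03 ]
scene [238 257  23  26 436] [249. 270.] [ 0.646 -0.136  0.03 ]
scene [375 261  11  14 107] [380. 268.] [ 0.845 -0.015  0.03 ]
scene [392 268  12  13 109] [398. 274.] [ 0.876 -0.013  0.03 ]
scene [369 277  12  13 110] [375. 283.] [ 0.847 -0.051  0.03 ]
scene [388 284  11  13 111] [393. 290.] [ 0.879 -0.049  0.03 ]
scene [364 294  12  13 114] [369. 300.] [ 0.851 -0.087  0.03 ]
scene [382 301  13  14 123] [388. 308.] [ 0.882 -0.085  0.03 ]
scene [358 311  12  14 123] [363. 318.] [ 0.853 -0.123  0.03 ]
scene [377 319  12  14 124] [382. 326.] [ 0.885 -0.12   0.03 ]
top [ 87  98  32  32 645] [102. 113.] [0.789 0.368 0.03 ]
top [496 103  16  74 828] [506. 135.] [ 0.73  -0.634  0.03 ]
top [195 153  17  15 131] [204. 162.] [0.662 0.111 0.03 ]
top [295 165  16  15  92] [301. 174.] [ 0.63  -0.125  0.03 ]
top [148 166  17  12 138] [156. 171.] [0.638 0.228 0.03 ]
top [441 180  19  22 222] [449. 189.] [ 0.593 -0.48   0.03 ]
[-0.9 -0.9  0.5] 39.25
```

View pics/scene9.png

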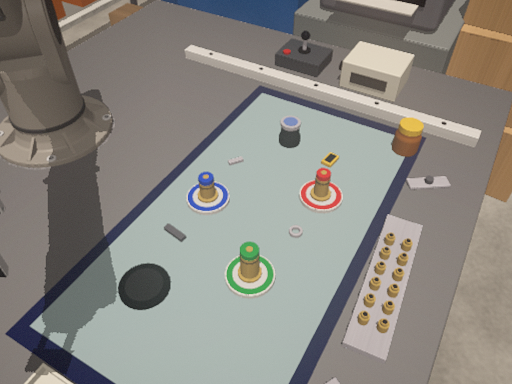

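View pics/top9.png

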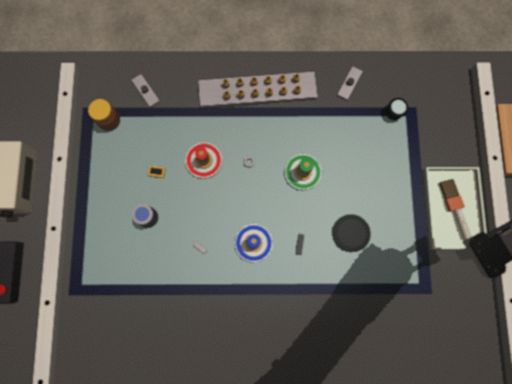

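Both views show all three masters upright, each centred in the ring of its own colour. In the scene view they are at (207,193), (322,190) and (249,268). The pad at (145,286) is empty, and the lens at (290,132) has not moved.

```bash
python3 -c "
from station import bot
print(bot.sign_off())"
```

```text
the job is handed in; nothing more can be done
None
```

All three brass masters now stand on the nests of their own colour, and I handed the job in at about 39 s. I parked green on the spare pad, moved blue to the blue nest and red to the red nest, then brought green from the pad to the green nest. Each was lowered in small steps until the wrist force showed light contact (about 4 to 8 N), then released.

**Last checks:** the scene and top pictures show each master upright inside its own ring. The commanded placings lie within about 3 mm of the measured ring centres, and the foot has about 10 mm to spare inside the ring. The spare pad is empty, the lens is where it was, and the arm is clear of everything.

**Disagreements:** the camera views differed by up to about 3 mm on the same points, which is roughly the stated calibration error. A final brass-colour check was too rough to give exact foot positions and missed the blue master in the top view, so "inside the ring" rests on the pictures and the commanded positions.

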